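# Sort the shelf stops by grip

### The arm

A 6-joint arm with a two-finger parallel gripper is mounted at the origin on the work surface. World frame = base frame: x ahead of the robot, y to its left, z up, the work surface at z = 0. Lengths are in m, angles in rad, forces in N, time in s.
With the tool pointing down it reaches from about 0.3 to 0.875 m from the base axis. Payload 6.4 kg.
Tool frame: the origin (TCP) lies between the finger pads; the fingertips stand 8 mm ahead of it and the grasp point (between the pads) lies 11 mm behind it; z points along the fingers, y is the direction in which the jaws open and shut (so a half turn about z gives the same grasp; the last joint's range is limited). The gripper opens to 85 mm and grips with 20 to 120 N. Pads are 22 mm wide; open, the fingers measure 114 mm over their backs; the gripper's body (76 mm by 85 mm) begins 54 mm behind the grasp point. The pads swing forward as they close: fully open they stand 13 mm farther back than shut.
Start: joints at [0.983, 0.181, 1.607, -0, 1.354, -0.206], TCP at [0.214, 0.534, 0.239] pointing down, gripper open.
Joint ranges: [-2.99, 2.99], [-0.89, 2.07], [0.3, 2.58], [-1.14, 4.28], [0, 2.63], [-3.12, 3.12]. Speed limits (rad/s): [2.57, 2.57, 3.01, 3.14, 3.14, 3.14].

### API

Orientations are given as a unit quaternion [w, x, y, z].
In Python, from bench import monitor, viewer, workorder, spotter gives the robot as it stands. The module is installed in compiled form; this text tells all that it offers.
- The arm moves only by the tool move_arm, never from a script. Its argument "motion" is a list of rows, each a list of 3 entries, a list of its own where there are three numbers: the shift along the tool's x, y, z in units of 60 mm (1.0 is 60 mm), then the turn, a rotation vector about the tool's x, y, z in units of 8 degrees (1.0 is 8 degrees), then the opening in per cent of the stroke, from 0 (shut) to 100 (fully open). In form: [[[dx, dy, dz], [rx, ry, rz], grip], ...]. A call has 1 to 10 rows; each row is the pose to reach, as a shift and turn from the pose commanded when the call began, along the tool's axes at that moment; what a row does not reach only later rows make up. A row lasts 1/8 s, in which the tool goes at most 62.5 mm and 10.7 degrees, less where a joint would pass 70% of its speed; a pose out of reach is approached as far as the arm can. A call with a gripper value outside its range is refused whole. The fingers move at their own pace and stop on an object; the grip force is fixed at half the most. Time passes only in rows, so rows that repeat a pose let the fingers close. It gives the time, the measured TCP pose, the force and the opening at its end, in the units of the state.
- monitor.get_obs(): the state, without advancing time (a new reading comes with each control period).
- viewer.camera(name): name is "scene" or "top" or "wrist"; returns the picture (480x640x3 uint8, blue, green, red); there is no depth.
- viewer.calibration(name): a dict with "fovy" (degrees; the focal length in pixels is half the picture's height over the tangent of half this angle, whatever the lens; pixels are square), "cx", "cy" (the principal point, pixels), "extrinsics" (4x4, takes a point from camera to world coordinates). Camera axes: x right, y down, z forward; pixel columns grow to the right and rows downward; lengths in m; the calibration is good to about 2 mm. A picture is of the moment at which its call begins: read the wrist's pose just before it. calibration takes no time and is no camera call; for the wrist camera it gives the pose at the moment of the call.
- workorder.hand_in(): hands the job in, once; it reports no verdict.
Trained networks look in the newest picture that a camera, given by its name, has taken for a name from the list of things; names that differ only in an ending like _2 or _b are one class to them, and where a whole thing is asked for, a point or a joint stands for the part that bears it (a point fixed in the world has none). Each returns a list of dicts, best first, with "score" (0 to 1); they miss things now and then, are a little off and sometimes report something else, mostly with a low value. They report only what shows in the picture. A call takes as long as a camera call. They do not tell look-alikes from the thing itself.
- spotter.search_frame(camera, name): "centre" ([column, row] as shares, 0 to 1, of the picture: columns of its width, rows of its height, amid what is visible of it).
- spotter.outline_of(camera, name): "region" (480x640 bool, what is visible of it) and "centre" ([column, row] as shares, 0 to 1, of the picture: columns of its width, rows of its height, amid what is visible of it).
The state is a dict: "time_s": time; "q": joint angles; "dq": joint speeds; "joint_efforts": joint torques, N m; "eef_pos": TCP position; "eef_rot": TCP orientation; "wrist_force": force on the tool from outside, world axes, zero at the start; "torque": the same for the moment, N m; "opening": opening from 0.0 (shut) to 1.0 (fully open).
Only numpy, scipy, OpenCV 4.12 (cv2) and the standard library are available. Lean on these libraries where they do the work, as an engineer would, in place of code of your own. Each camera call takes 0.05 s, during which the arm holds its last target. There are 200 camera calls.

### The job

One of these three look-alike shelf stops is to keep the red press from creeping, and one is worn out. First slide each of the three about 5 cm across the open shelf without pressing down on it and feel how hard it drags; then put the one that slides most easily flat in the yellow tray, and bring the one that grips best gently up to the press so that it touches the front of the press's base at its middle, without shoving the press. Leave the third standing on the shelf where you slid it, let go of everything, and leave the other kitchen things (warmer, sugar bowl, squeezer, cups, mug, jar) alone.

Things in the scene. Friction and masses are not known exactly. Their poses are not given: they have to be found in the camera images.
- stop_1_mid (a point): one of three look-alike weighted shelf stops: upright round blue puck, 56 mm across, 44 mm tall (smooth side up to 36 mm), about 0.95 kg, black sole, loose wooden cap 44 mm across lying in a recess of its top. Point: on the stop's axis (within 1 mm, it follows the cap), 20 mm above its underside. They start in a loose row along y on the open shelf, at least 110 mm apart
- stop_2_mid (a point): look-alike shelf stop, same sizes, weight and point as stop_1_mid. The soles look alike but grip differently: to slide on the level shelf one needs a sideways push of about 0.1 of its load on the shelf, one 0.37, one 0.68 (each within a tenth); any of the three may be any of these. The load is its weight plus whatever the finger presses down on it, which is easily as much as a few N
- stop_3_mid (a point): look-alike shelf stop, same sizes, weight and point as stop_1_mid. Pushed at mid height or lower by one finger of a gripper opened loosely around it, a stop slides without tipping
- press: red aluminium lever press, loose, about 2.2 kg (creeps at a push of roughly 12 N). Origin: centre of the underside of its base, 130 mm (x) by 150 mm (y), 26 mm tall. Its front is the flat -y side of the base, 75 mm from the origin; +y points away from the stops. Everything taller than 26 mm stands at least 40 mm behind the front face
- press_front (a point): middle of the front face of the press's base, 13 mm above the shelf; axes as press, so the stop belongs on its -y side, its axis then 28 mm from this point
- tray: yellow open tray fixed to the shelf, outside 170 mm (x) by 130 mm (y), 26 mm tall, walls and floor 4 mm. Origin: centre of its underside
There are look-alikes about, which are no part of the job. What is meant by the tray is not blue or green, and is the larger of those in its own colour.

How it is judged:
By the outcome, as a careful person would: the job done as asked, in the order asked, and still so for the second after the job is handed in, with the robot touching nothing.
It also fails if it takes over 72 s, if anything falls off the work surface, if the arm or the gripper's body presses on something with over 40 N, if the wrist force passes 120 N, or if a joint passes its speed limit or range.

## Working session

There is one attempt and no reset: what is moved stays moved. The work goes in short steps, Python scripts to look and compute and a tool call to move; the robot and the scene stay as the last step left them, time stands still between calls to the robot, and variables do not carry over. Pictures are saved under pics/ and viewed, about 8 in all and at most 12, crops included, and the job is handed in when it is done.

Besides the shell and the picture viewer there is one more tool, called after "Emit:" by a JSON object that holds its "name" and its "arguments". move_arm: Moves the arm, as the interface text tells. Its arguments: {"type":"object","properties":{"motion":{"type":"array","items":{"type":"array"}}},"required":["motion"]}

```bash
mkdir -p pics; cat > h.py <<'E'
import numpy as np, cv2
from bench import monitor, viewer, workorder, spotter
def ray(cam,px,z,cal=None):
    c=cal or viewer.calibration(cam); f=240/np.tan(np.radians(c["fovy"])/2); E=np.array(c["extrinsics"])
    d=E[:3,:3]@np.array([(px[0]-c["cx"])/f,(px[1]-c["cy"])/f,1]); o=E[:3,3]
    return o+d*(z-o[2])/d[2]
def proj(cam,p,cal=None):
    c=cal or viewer.calibration(cam); f=240/np.tan(np.radians(c["fovy"])/2); E=np.array(c["extrinsics"])
    q=E[:3,:3].T@(np.array(p)-E[:3,3]); return np.array([c["cx"]+f*q[0]/q[2],c["cy"]+f*q[1]/q[2]])
E
python3 - <<'E'
from h import *
np.set_printoptions(precision=3,suppress=True)
o=monitor.get_obs(); print({k:np.round(v,3) for k,v in o.items()})
for c in("top","scene"):
    im=viewer.camera(c); cv2.imwrite(f"pics/{c}0.png",im)
    k=viewer.calibration(c);print(c,k["fovy"],k["cx"],k["cy"],np.array(k["extrinsics"]))
    for n,z in(("stop_1_mid",.036),("press",.02),("tray",.01)):
        for r in spotter.outline_of(c,n):
            p=np.array(r["centre"])*[640,480]; print(n,round(r["score"],2),p,ray(c,p,z),r["region"].sum())
E
```

```text
{'time_s': np.float64(0.0), 'q': array([ 0.983,  0.182,  1.608,  0.   ,  1.354, -0.206]), 'dq': array([-0.002, -0.002,  0.002,  0.001, -0.002,  0.001]), 'joint_efforts': array([ -0.004, -44.488, -35.133,  -0.001,   0.009,   0.   ]), 'eef_pos': array([0.214, 0.533, 0.238]), 'eef_rot': array([-0.   ,  0.19 ,  0.982, -0.001]), 'wrist_force': array([ 0.3  , -0.225, -0.045]), 'torque': array([0.038, 0.006, 0.082]), 'opening': np.float64(1.0)}
top 42.23700060010271 316.1658128375932 240.21246142619424 [[ 0.026 -0.989  0.142  0.186]
 [-0.999 -0.03  -0.022 -0.04 ]
 [ 0.026 -0.142 -0.99   1.71 ]
 [ 0.     0.     0.     1.   ]]
stop_1_mid 0.79 [234.496 213.216] [0.494 0.149 0.036] 176
press 0.69 [132.992 201.6  ] [0.521 0.43  0.02 ] 4082
tray 0.88 [416.768 205.296] [ 0.538 -0.356  0.01 ] 2927
tray 0.83 [479.616 298.08 ] [ 0.283 -0.53   0.01 ] 3108
tray 0.81 [294.784 267.504] [ 0.353 -0.02   0.01 ] 1506
tray 0.65 [482.112 216.912] [ 0.51 -0.54  0.01] 1378
tray 0.58 [335.872 225.792] [ 0.472 -0.13   0.01 ] 206
scene 44.90146854361994 325.10386129096577 240.8704485725727 [[ 0.097  0.801 -0.591  1.171]
 [ 0.995 -0.088  0.044 -0.119]
 [-0.017 -0.592 -0.806  1.057]
 [ 0.     0.     0.     1.   ]]
stop_1_mid 0.85 [427.776 257.808] [0.49  0.149 0.036] 218
stop_1_mid 0.38 [560.576 239.904] [0.475 0.443 0.036] 6820
press 0.79 [561.216 238.704] [0.461 0.455 0.02 ] 6860
tray 0.91 [344.896 225.888] [ 0.366 -0.014  0.01 ] 1885
tray 0.86 [101.824 302.496] [ 0.511 -0.543  0.01 ] 2296
tray 0.66 [190.4   304.992] [ 0.537 -0.357  0.01 ] 5109
tray 0.64 [119.872 216.912] [ 0.282 -0.531  0.01 ] 3798
```

View pics/top0.png

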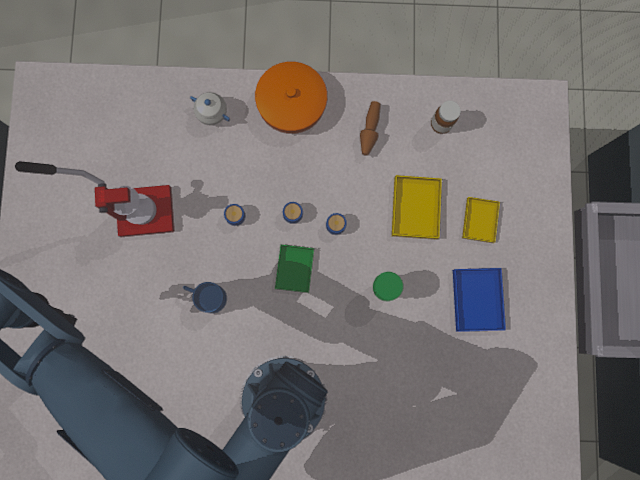

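View pics/scene0.png

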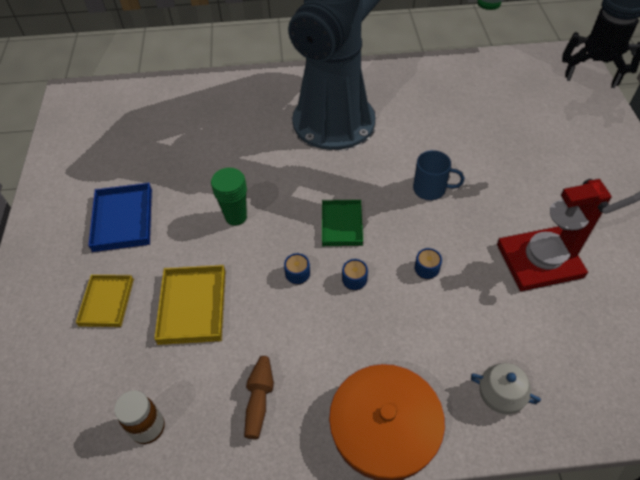

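Top view: the stops are at (234,214), (292,212) and (336,224), and the press is at (145,210) with its front facing right (-y). There are two yellow trays, (417,206) and (482,219). The one at (417,206) is larger, so it should be the one meant. The blue and green ones are ruled out by colour. I'll measure and confirm in a crop.

```bash
python3 - <<'E'
from h import *
np.set_printoptions(precision=4,suppress=True)
im=cv2.imread("pics/top0.png"); hsv=cv2.cvtColor(im,cv2.COLOR_BGR2HSV)
H,S,V=[hsv[...,i].astype(int) for i in range(3)]
def quad(mask,box,z):
    m=np.zeros(mask.shape,np.uint8);x0,y0,x1,y1=box;m[y0:y1,x0:x1]=mask[y0:y1,x0:x1]
    c=max(cv2.findContours(m,0,1)[0],key=cv2.contourArea)[:,0]
    P=np.array([ray("top",p,z)[:2] for p in c],np.float32)
    return cv2.minAreaRect(P)
y=(S>150)&(abs(H-27)<8)
print("tray big",quad(y,(385,165,450,245),.024)); print("tray small",quad(y,(455,190,505,250),.024))
w=(H>5)&(H<25)&(S>60)&(V>100)
for b in((220,200,250,230),(278,198,306,226),(322,210,350,238)): print("cap",quad(w,b,.042))
r=((H<6)|(H>174))&(S>150); m=r.copy(); print("press",quad(r,(115,180,180,240),.026))
for yy in range(186,238,6):
    xs=np.where(r[yy,140:200])[0]
    if len(xs): print(yy,140+xs.max(), ray("top",(140+xs.max()+.5,yy),.026))
for t,k in((( .494,.149,.0),0),):pass
cv2.imwrite("pics/crop1.png",cv2.resize(im[170:260,205:515],None,fx=2.5,fy=2.5,interpolation=2))
E
```

```text
tray big ((0.5317044258117676, -0.3521667718887329), (0.13150683045387268, 0.1705348640680313), 87.6158447265625)
tray small ((0.5010252594947815, -0.53128981590271), (0.0913931280374527, 0.11698908358812332), 82.88488006591797)
cap ((0.49243929982185364, 0.1505981683731079), (0.04157204180955887, 0.040692783892154694), 2.496877908706665)
cap ((0.5043447017669678, -0.009482357650995255), (0.03884923458099365, 0.040916766971349716), 1.8147019147872925)
cap ((0.4762156307697296, -0.12896066904067993), (0.04153665527701378, 0.03823712840676308), 1.3500618934631348)
press ((0.4778710901737213, 0.39547833800315857), (0.08936675637960434, 0.14786937832832336), 7.393784999847412)
186 169 [0.5668 0.3317 0.026 ]
192 169 [0.5499 0.3307 0.026 ]
198 158 [0.5321 0.3597 0.026 ]
204 169 [0.5163 0.3286 0.026 ]
210 168 [0.4995 0.3304 0.026 ]
216 171 [0.4831 0.3212 0.026 ]
222 171 [0.4664 0.3202 0.026 ]
228 171 [0.4498 0.3192 0.026 ]
```

View pics/crop1.png

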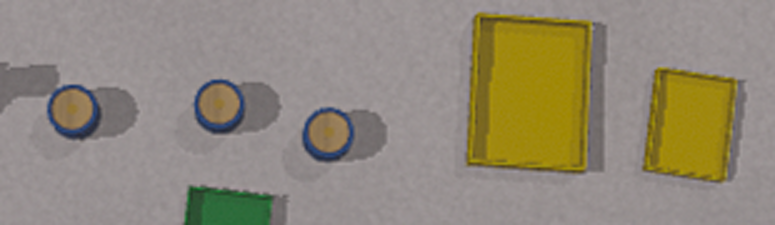

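The crop confirms it: the large yellow tray is about 131×170 mm and the small one about 91×117 mm, and the three caps are clearly visible. I'll go above stop A (0.492, 0.150) with the jaws along x.

Emit:
{"name": "move_arm", "arguments": {"motion": [[[-0.8,-0.5,0.1],[0,0,1],100],[[-1.7,-1.05,0.2],[0,0,2.1],100],[[-2.6,-1.6,0.5],[0,0,3.3],100],[[-3.5,-2.2,0.8],[0,0,4.5],100],[[-4.4,-2.75,1.1],[0,0,5.7],100],[[-5.3,-3.3,1.4],[0,0,6.9],100],[[-6.1,-3.85,1.7],[0,0,7.9],100],[[-6.69,-4.19,1.9],[0,0,8.51],100],[[-6.69,-4.19,1.98],[0,0,8.51],100],[[-6.69,-4.19,1.98],[0,0,8.51],100]]}}

```text
time_s: 1.65
eef_pos: [0.4924, 0.1508, 0.12]
eef_rot: [-0.001, 0.707, 0.707, -0.0]
wrist_force: [-0.0, 1.1, -0.2]
opening: 1.002
```

```bash
python3 - <<'E'
from h import *
np.set_printoptions(precision=4,suppress=True)
o=monitor.get_obs(); print(o["time_s"],o["eef_pos"],o["eef_rot"],o["wrist_force"],o["opening"])
k=viewer.calibration("wrist");print(np.array(k["extrinsics"]),k["fovy"],k["cx"],k["cy"])
im=viewer.camera("wrist"); cv2.imwrite("pics/w1.png",im)
for r in spotter.outline_of("wrist","stop_1_mid"):
    p=np.array(r["centre"])*[640,480]; print(r["score"],p,ray("wrist",p,.03,k),r["region"].sum())
E
```

```text
1.65 [0.4924 0.1508 0.12  ] [-0.0007  0.7069  0.7073 -0.0005] [-0.0208  1.1338 -0.206 ] 1.001813152438194
[[ 1.      0.0016 -0.0019  0.4919]
 [ 0.001  -0.9522 -0.3054  0.2289]
 [-0.0023  0.3054 -0.9522  0.2552]
 [ 0.      0.      0.      1.    ]] 63.06874338163177 317.14816756124037 238.12562696237418
0.73 [322.368 253.584] [0.4947 0.1467 0.03  ] 4333
```

View pics/w1.png

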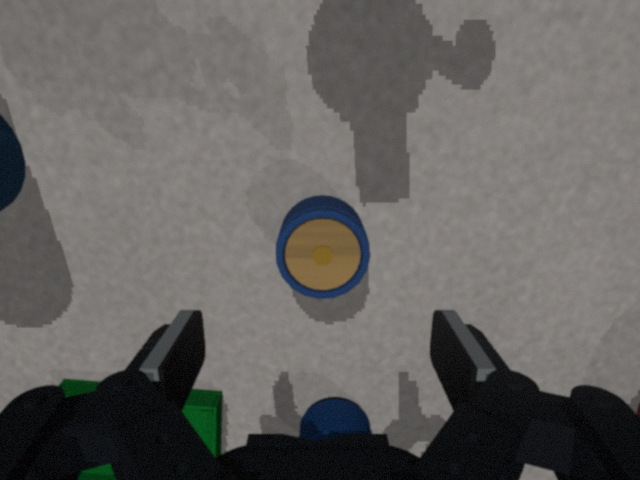

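Wrist view: the stop's cap is centred at about (322,254) between the open fingers, the green tray is at lower left, and the next stop is at (335,430). I'll compute the cap centres of both stops that show.

```bash
cat >> h.py <<'E'
def caps(cam="wrist",near=None,n=None):
    "cap centres (wood colour) in world at z=.042"
    k=viewer.calibration(cam); im=viewer.camera(cam)
    if n: cv2.imwrite(n,im)
    hsv=cv2.cvtColor(im,cv2.COLOR_BGR2HSV); m=cv2.inRange(hsv,(8,60,70),(25,200,255))
    out=[]
    for c in cv2.findContours(m,0,1)[0]:
        if cv2.contourArea(c)>(600 if cam=="wrist" else 60):
            (px,r)=cv2.minEnclosingCircle(c); e=cv2.fitEllipse(c)
            out.append((np.round(ray(cam,e[0],.042,k)[:2],4),np.round(e[0]),np.round(e[1])))
    return out
E
python3 - <<'E'
from h import *
for c in caps():print(c)
E
```

```text
(array([0.4944, 0.151 ]), array([322., 255.]), array([70., 74.]))
```

Emit:
{"name": "move_arm", "arguments": {"motion": [[[0,0.03,0.3],[0,0,0],80],[[0,0.03,0.7],[0,0,0],80],[[0,0.03,1.1],[0,0,0],80],[[0,0.03,1.4],[0,0,0],80],[[0,0.03,1.65],[0,0,0],80],[[0,0.03,1.85],[0,0,0],80],[[0,0.03,1.95],[0,0,0],80],[[0,0.03,1.95],[0,0,0],80],[[0,0.03,1.95],[0,0,0],80]]}}

```text
time_s: 2.92
eef_pos: [0.4954, 0.1508, 0.004]
eef_rot: [0.0, 0.707, 0.707, 0.0]
wrist_force: [1.2, -0.5, 0.8]
opening: 0.801
```

Emit:
{"name": "move_arm", "arguments": {"motion": [[[0,0.03,0],[0,0,0],80],[[0,0.08,0],[0,0,0],80],[[0,0.14,0],[0,0,0],80],[[0,0.2,0],[0,0,0],80],[[0,0.26,0],[0,0,0],80],[[0,0.32,0],[0,0,0],80],[[0,0.38,0],[0,0,0],80],[[0,0.44,0],[0,0,0],80]]}}

```text
time_s: 3.92
eef_pos: [0.5175, 0.151, 0.0027]
eef_rot: [-0.003, 0.707, 0.708, -0.003]
wrist_force: [-11.8, -0.8, 9.0]
opening: 0.804
```

Emit:
{"name": "move_arm", "arguments": {"motion": [[[0,0.06,0],[0,0,0],80],[[0,0.12,0],[0,0,0],80],[[0,0.18,0],[0,0,0],80],[[0,0.24,0],[0,0,0],80]]}}

```text
time_s: 4.42
eef_pos: [0.532, 0.151, 0.0027]
eef_rot: [-0.003, 0.707, 0.708, -0.003]
wrist_force: [-11.5, 0.1, 9.1]
opening: 0.799
```

Emit:
{"name": "move_arm", "arguments": {"motion": [[[0,0.06,0],[0,0,0],80],[[0,0.12,0],[0,0,0],80],[[0,0.18,0],[0,0,0],80],[[0,0.24,0],[0,0,0],80]]}}

```text
time_s: 4.92
eef_pos: [0.5465, 0.151, 0.0027]
eef_rot: [-0.003, 0.707, 0.708, -0.003]
wrist_force: [-11.6, 0.3, 9.1]
opening: 0.802
```

Emit:
{"name": "move_arm", "arguments": {"motion": [[[0,-0.05,0],[0,0,0],80],[[0,-0.1,0],[0,0,0],80],[[0,-0.1,0],[0,0,0],80],[[0,-0.1,0],[0,0,0],80]]}}

```text
time_s: 5.42
eef_pos: [0.5444, 0.1508, 0.0036]
eef_rot: [0.0, 0.707, 0.707, 0.0]
wrist_force: [-0.1, 0.3, -0.4]
opening: 0.804
```

Emit:
{"name": "move_arm", "arguments": {"motion": [[[0,0,-0.04],[0,0,0],80],[[0,0,-0.04],[0,0,0],80],[[0,0,-0.04],[0,0,0],80]]}}

```text
time_s: 5.8
eef_pos: [0.5442, 0.1508, 0.006]
eef_rot: [0.0, 0.707, 0.707, 0.0]
wrist_force: [-0.3, 0.7, -0.4]
opening: 0.8
```

```bash
python3 - <<'E'
from h import *
o=monitor.get_obs();print(o["eef_pos"],o["wrist_force"],o["torque"])
for c in caps(n="pics/w2.png"):print(c)
E
```

```text
[0.5441707  0.15079808 0.00597908] [-0.31902266  0.70399115 -0.39576317] [0.04833478 0.0180044  0.03002578]
(array([0.5401, 0.1519]), array([306., 381.]), array([118., 146.]))
```

View pics/w2.png

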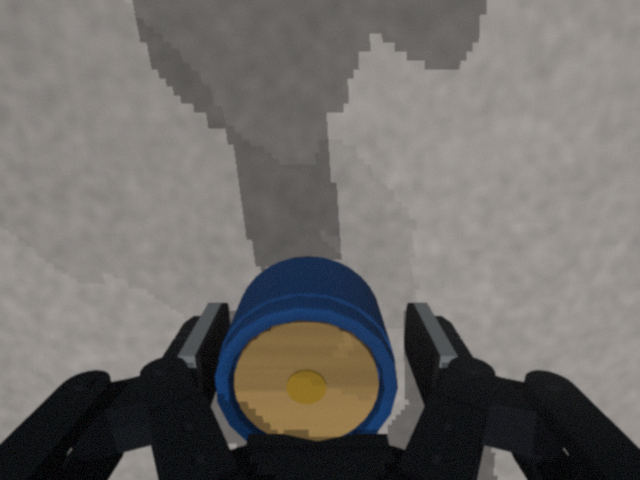

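The free gripper reads fz≈0, so the tips don't touch the shelf. The 9 N downforce came from the arm drooping under load with the pad sticking to the stop. The load-corrected ratio is about 0.63, but that slide did press down. I'll slide this one again with a lift trim so it isn't pressed.

Emit:
{"name": "move_arm", "arguments": {"motion": [[[0,0.03,0.02],[0,0,0],80],[[0,0.07,0.01],[0,0,0],80],[[0,0.12,0],[0,0,0],80],[[0,0.17,-0.005],[0,0,0],80]]}}

```text
time_s: 6.35
eef_pos: [0.5522, 0.1508, 0.005]
eef_rot: [-0.002, 0.707, 0.707, -0.002]
wrist_force: [-4.6, 0.1, -2.8]
opening: 0.797
```

Emit:
{"name": "move_arm", "arguments": {"motion": [[[0,0.05,-0.005],[0,0,0],80],[[0,0.1,-0.005],[0,0,0],80]]}}

```text
time_s: 6.6
eef_pos: [0.5599, 0.1508, 0.0061]
eef_rot: [-0.0, 0.707, 0.707, -0.0]
wrist_force: [-5.1, 0.1, -2.9]
opening: 0.796
```

Emit:
{"name": "move_arm", "arguments": {"motion": [[[0,0.06,0.005],[0,0,0],80],[[0,0.12,0.01],[0,0,0],80],[[0,0.18,0.01],[0,0,0],80],[[0,0.24,0.01],[0,0,0],80]]}}

```text
time_s: 7.1
eef_pos: [0.5748, 0.1508, 0.006]
eef_rot: [-0.0, 0.707, 0.707, -0.0]
wrist_force: [-5.4, -0.3, -1.3]
opening: 0.8
```

Emit:
{"name": "move_arm", "arguments": {"motion": [[[0,0.06,0],[0,0,0],80],[[0,0.12,0],[0,0,0],80],[[0,0.18,0],[0,0,0],80],[[0,0.24,0],[0,0,0],80],[[0,0.29,0],[0,0,0],80]]}}

```text
time_s: 7.72
eef_pos: [0.5922, 0.1508, 0.0059]
eef_rot: [-0.0, 0.707, 0.707, -0.0]
wrist_force: [-4.9, -0.3, -0.8]
opening: 0.8
```

Emit:
{"name": "move_arm", "arguments": {"motion": [[[0,-0.05,0],[0,0,0],85],[[0,-0.06,-0.4],[0,0,0],90],[[0,-0.06,-1.1],[0,0,0],90],[[-0.4,-0.3,-1.6],[0,0,0],90],[[-1.2,-0.7,-1.8],[0,0,0],90],[[-2.0,-1.1,-1.8],[0,0,0],90],[[-2.5,-1.35,-1.8],[0,0,0],90],[[-2.67,-1.45,-1.8],[0,0,0],90],[[-2.67,-1.45,-1.8],[0,0,0],90]]}}

```text
time_s: 8.85
eef_pos: [0.5061, -0.0099, 0.1146]
eef_rot: [0.001, 0.707, 0.707, 0.001]
wrist_force: [0.2, -0.1, -0.8]
opening: 0.903
```

```bash
python3 - <<'E'
from h import *
o=monitor.get_obs();print(o["eef_pos"],o["wrist_force"])
for c in caps():print(c)
E
```

```text
[ 0.50605019 -0.009896    0.11464717] [ 0.15192985 -0.09115026 -0.83232036]
(array([ 0.4775, -0.124 ]), array([275., 420.]), array([35., 72.]))
(array([ 0.5052, -0.0085]), array([317., 255.]), array([73., 77.]))
```

Emit:
{"name": "move_arm", "arguments": {"motion": [[[0,0,0.5],[0,0,0],90],[[0,0,1.0],[0,0,0],88],[[0,0,1.4],[0,0,0],84],[[0,0,1.7],[0,0,0],80],[[0,0,1.82],[0,0,0],80],[[0,0,1.82],[0,0,0],80],[[0,0,1.82],[0,0,0],80]]}}

```text
time_s: 9.78
eef_pos: [0.506, -0.0096, 0.0055]
eef_rot: [0.001, 0.707, 0.707, 0.0]
wrist_force: [-0.4, 0.3, 0.2]
opening: 0.799
```

Emit:
{"name": "move_arm", "arguments": {"motion": [[[0,0.05,0],[0,0,0],80],[[0,0.1,-0.005],[0,0,0],80],[[0,0.15,-0.01],[0,0,0],80],[[0,0.2,-0.01],[0,0,0],80],[[0,0.25,-0.01],[0,0,0],80]]}}

```text
time_s: 10.4
eef_pos: [0.5201, -0.0094, 0.0052]
eef_rot: [-0.0, 0.707, 0.707, -0.0]
wrist_force: [-2.5, -0.1, 2.6]
opening: 0.805
```

Emit:
{"name": "move_arm", "arguments": {"motion": [[[0,0.05,-0.01],[0,0,0],80],[[0,0.1,-0.015],[0,0,0],80],[[0,0.15,-0.015],[0,0,0],80]]}}

```text
time_s: 10.78
eef_pos: [0.5293, -0.0094, 0.006]
eef_rot: [-0.0, 0.707, 0.707, -0.0]
wrist_force: [-1.3, -0.7, -0.8]
opening: 0.798
```

Emit:
{"name": "move_arm", "arguments": {"motion": [[[0,0.06,0],[0,0,0],80],[[0,0.12,0],[0,0,0],80],[[0,0.18,0],[0,0,0],80]]}}

```text
time_s: 11.15
eef_pos: [0.5402, -0.0094, 0.0062]
eef_rot: [0.0, 0.707, 0.707, -0.0]
wrist_force: [-2.1, -0.5, -1.4]
opening: 0.799
```

Emit:
{"name": "move_arm", "arguments": {"motion": [[[0,0.06,0],[0,0,0],80],[[0,0.12,0],[0,0,0],80],[[0,0.18,0],[0,0,0],80],[[0,0.24,0],[0,0,0],80],[[0,0.3,0],[0,0,0],80],[[0,0.36,0],[0,0,0],80]]}}

```text
time_s: 11.9
eef_pos: [0.5618, -0.0094, 0.0062]
eef_rot: [-0.0, 0.707, 0.707, -0.0]
wrist_force: [-2.7, -0.1, -1.3]
opening: 0.801
```

Emit:
{"name": "move_arm", "arguments": {"motion": [[[0,-0.05,0],[0,0,0],85],[[0,-0.06,-0.4],[0,0,0],90],[[0,-0.06,-1.1],[0,0,0],90],[[-0.4,-0.3,-1.6],[0,0,0],90],[[-1.1,-0.8,-1.8],[0,0,0],90],[[-1.7,-1.2,-1.8],[0,0,0],90],[[-1.98,-1.4,-1.8],[0,0,0],90],[[-1.98,-1.4,-1.8],[0,0,0],90],[[-1.98,-1.4,-1.8],[0,0,0],90]]}}

```text
time_s: 13.02
eef_pos: [0.4782, -0.128, 0.1145]
eef_rot: [0.0, 0.707, 0.707, 0.0]
wrist_force: [-0.3, 0.5, -0.4]
opening: 0.897
```

```bash
python3 - <<'E'
from h import *
o=monitor.get_obs();print(o["eef_pos"],o["wrist_force"])
for c in caps():print(c)
E
```

```text
[ 0.47817105 -0.12804542  0.11450633] [-0.34310302  0.45946222 -0.37576247]
(array([ 0.4773, -0.1291]), array([317., 259.]), array([72., 76.]))
(array([ 0.555, -0.013]), array([480.,  31.]), array([76., 99.]))
```

Emit:
{"name": "move_arm", "arguments": {"motion": [[[0,0,0.5],[0,0,0],90],[[0,0,1.0],[0,0,0],88],[[0,0,1.4],[0,0,0],84],[[0,0,1.7],[0,0,0],80],[[0,0,1.81],[0,0,0],80],[[0,0,1.81],[0,0,0],80],[[0,0,1.81],[0,0,0],80]]}}

```text
time_s: 13.95
eef_pos: [0.4784, -0.1284, 0.0063]
eef_rot: [0.001, 0.707, 0.708, 0.0]
wrist_force: [0.6, -0.1, 0.6]
opening: 0.8
```

Emit:
{"name": "move_arm", "arguments": {"motion": [[[0,0.05,0],[0,0,0],80],[[0,0.1,-0.003],[0,0,0],80],[[0,0.15,-0.007],[0,0,0],80],[[0,0.2,-0.01],[0,0,0],80],[[0,0.25,-0.01],[0,0,0],80],[[0,0.3,-0.01],[0,0,0],80]]}}

```text
time_s: 14.7
eef_pos: [0.4944, -0.1279, 0.006]
eef_rot: [-0.002, 0.707, 0.707, -0.001]
wrist_force: [-6.1, 0.3, 4.1]
opening: 0.799
```

Emit:
{"name": "move_arm", "arguments": {"motion": [[[0,0.06,0],[0,0,0],80],[[0,0.12,0],[0,0,0],80],[[0,0.18,0],[0,0,0],80],[[0,0.24,0],[0,0,0],80]]}}

```text
time_s: 15.2
eef_pos: [0.5088, -0.1279, 0.006]
eef_rot: [-0.002, 0.707, 0.707, -0.001]
wrist_force: [-5.3, 0.2, 4.4]
opening: 0.8
```

Emit:
{"name": "move_arm", "arguments": {"motion": [[[0,0.06,0],[0,0,0],80],[[0,0.12,0],[0,0,0],80],[[0,0.18,0],[0,0,0],80],[[0,0.24,0],[0,0,0],80],[[0,0.3,0],[0,0,0],80],[[0,0.36,0],[0,0,0],80]]}}

```text
time_s: 15.95
eef_pos: [0.5304, -0.1279, 0.006]
eef_rot: [-0.002, 0.707, 0.707, -0.001]
wrist_force: [-5.7, 0.5, 5.2]
opening: 0.8
```

Emit:
{"name": "move_arm", "arguments": {"motion": [[[0,0.05,-0.01],[0,0,0],80],[[0,0.1,-0.02],[0,0,0],80],[[0,0.15,-0.02],[0,0,0],80]]}}

```text
time_s: 16.32
eef_pos: [0.5405, -0.128, 0.0071]
eef_rot: [-0.0, 0.707, 0.707, -0.0]
wrist_force: [-2.9, -0.5, -1.9]
opening: 0.797
```

```bash
cat >> h.py <<'E'
def force(n=6):
    F=[]
    for i in range(n):
        F.append(monitor.get_obs()["wrist_force"]); viewer.camera("top")
    F=np.array(F); print(np.round(F,1).tolist()); print("mean",F.mean(0).round(2),"ratio",round(-F[:,0].mean()/(9.32+F[:,2].mean()),3))
E
python3 - <<'E'
from h import *
force()
E
```

```text
[[-2.9, -0.5, -1.9], [-2.3, 0.5, -1.6], [-1.6, 0.3, -1.3], [-1.5, 0.0, -1.7], [-1.5, 0.7, -0.3], [-1.9, 1.2, -1.2]]
mean [-1.95  0.37 -1.34] ratio 0.244
```

Emit:
{"name": "move_arm", "arguments": {"motion": [[[0,-0.05,0],[0,0,0],80],[[0,-0.08,0],[0,0,0],80],[[0,-0.08,0],[0,0,0],80]]}}

```text
time_s: 17.0
eef_pos: [0.536, -0.1284, 0.0076]
eef_rot: [0.0, 0.707, 0.707, 0.0]
wrist_force: [0.1, -0.0, -1.0]
opening: 0.802
```

```bash
python3 - <<'E'
from h import *
force()
E
```

```text
[[0.1, -0.0, -1.0], [0.1, 0.6, -0.4], [-0.0, 0.5, 0.3], [0.7, -0.3, -0.6], [-0.8, -0.7, -0.6], [-0.2, 0.3, -0.2]]
mean [-0.01  0.07 -0.43] ratio 0.001
```

Emit:
{"name": "move_arm", "arguments": {"motion": [[[0,0,-0.5],[0,0,0],90],[[0,0,-1.2],[0,0,0],90],[[0.5,0.1,-1.5],[0,0,0],90],[[1.2,0.2,-1.5],[0,0,0],90],[[1.8,0.3,-1.5],[0,0,0],90],[[1.975,0.33,-1.2],[0,0,0],90],[[1.975,0.33,-0.6],[0,0,0],88],[[1.975,0.33,-0.15],[0,0,0],82],[[1.975,0.33,0.02],[0,0,0],80],[[1.975,0.33,0.02],[0,0,0],80]]}}

```text
time_s: 18.55
eef_pos: [0.5549, -0.01, 0.0053]
eef_rot: [-0.001, 0.707, 0.707, -0.001]
wrist_force: [-0.0, -0.4, 0.3]
opening: 0.803
```

Emit:
{"name": "move_arm", "arguments": {"motion": [[[0,-0.05,0],[0,0,0],80],[[0,-0.1,0],[0,0,0],80],[[0,-0.15,0],[0,0,0],80],[[0,-0.2,0],[0,0,0],80]]}}

```text
time_s: 19.05
eef_pos: [0.5446, -0.0099, 0.0071]
eef_rot: [0.001, 0.707, 0.707, 0.001]
wrist_force: [3.1, -0.7, 1.6]
opening: 0.8
```

Emit:
{"name": "move_arm", "arguments": {"motion": [[[0,-0.05,0],[0,0,0],80],[[0,-0.1,0],[0,0,0],80]]}}

```text
time_s: 19.3
eef_pos: [0.5378, -0.0098, 0.0065]
eef_rot: [0.0, 0.707, 0.707, 0.0]
wrist_force: [3.1, 0.4, 2.3]
opening: 0.797
```

Emit:
{"name": "move_arm", "arguments": {"motion": [[[0,-0.05,0],[0,0,0],80],[[0,-0.1,0],[0,0,0],80]]}}

```text
time_s: 19.55
eef_pos: [0.5314, -0.0097, 0.0062]
eef_rot: [0.0, 0.707, 0.707, 0.0]
wrist_force: [2.6, 0.2, 2.2]
opening: 0.804
```

Emit:
{"name": "move_arm", "arguments": {"motion": [[[0,-0.05,0],[0,0,0],80],[[0,-0.1,0],[0,0,0],80]]}}

```text
time_s: 19.8
eef_pos: [0.5254, -0.0097, 0.0062]
eef_rot: [0.0, 0.707, 0.707, -0.0]
wrist_force: [1.7, 0.4, 1.8]
opening: 0.8
```

Emit:
{"name": "move_arm", "arguments": {"motion": [[[0,-0.05,0],[0,0,0],80],[[0,-0.1,0],[0,0,0],80]]}}

```text
time_s: 20.05
eef_pos: [0.5194, -0.0097, 0.0062]
eef_rot: [0.0, 0.707, 0.707, -0.0]
wrist_force: [2.9, 0.2, 2.1]
opening: 0.796
```

Emit:
{"name": "move_arm", "arguments": {"motion": [[[0,-0.05,0],[0,0,0],80],[[0,-0.1,0],[0,0,0],80]]}}

```text
time_s: 20.3
eef_pos: [0.5134, -0.0097, 0.0062]
eef_rot: [-0.0, 0.707, 0.707, -0.0]
wrist_force: [2.6, -0.6, 1.2]
opening: 0.8
```

B's ratio is about 0.23, C's about 0.39 and A's about 0.63, so the ranking is clear. C's slide had 4–5 N of downforce, though, so I'll repeat it cleanly, back and forth, with lift trim.

Emit:
{"name": "move_arm", "arguments": {"motion": [[[0,0.06,0],[0,0,0],88],[[0,0.08,-0.5],[0,0,0],90],[[0,0.1,-1.2],[0,0,0],90],[[-0.5,0.2,-1.5],[0,0,0],90],[[-1.2,0.3,-1.5],[0,0,0],90],[[-1.8,0.35,-1.5],[0,0,0],90],[[-1.99,0.35,-1.1],[0,0,0],90],[[-1.99,0.35,-0.5],[0,0,0],86],[[-1.99,0.35,-0.05],[0,0,0],80],[[-1.99,0.35,0],[0,0,0],80]]}}

```text
time_s: 21.55
eef_pos: [0.5322, -0.128, 0.0036]
eef_rot: [-0.003, 0.707, 0.707, -0.001]
wrist_force: [-0.5, 0.3, -1.1]
opening: 0.801
```

Emit:
{"name": "move_arm", "arguments": {"motion": [[[0,-0.05,0],[0,0,0],80],[[0,-0.1,-0.005],[0,0,0],80],[[0,-0.15,-0.015],[0,0,0],80],[[0,-0.2,-0.02],[0,0,0],80]]}}

```text
time_s: 22.05
eef_pos: [0.5235, -0.1295, 0.0083]
eef_rot: [0.001, 0.707, 0.707, 0.0]
wrist_force: [4.1, -0.3, -0.3]
opening: 0.801
```

Emit:
{"name": "move_arm", "arguments": {"motion": [[[0,-0.05,0],[0,0,0],80],[[0,-0.1,0],[0,0,0],80]]}}

```text
time_s: 22.3
eef_pos: [0.5177, -0.1296, 0.0082]
eef_rot: [0.001, 0.707, 0.707, 0.001]
wrist_force: [5.4, 0.5, 2.9]
opening: 0.797
```

Emit:
{"name": "move_arm", "arguments": {"motion": [[[0,-0.06,-0.01],[0,0,0],80],[[0,-0.12,-0.015],[0,0,0],80],[[0,-0.18,-0.015],[0,0,0],80]]}}

```text
time_s: 22.68
eef_pos: [0.5057, -0.1291, 0.0083]
eef_rot: [0.0, 0.707, 0.707, 0.0]
wrist_force: [4.6, 0.8, 1.3]
opening: 0.798
```

Emit:
{"name": "move_arm", "arguments": {"motion": [[[0,-0.06,0],[0,0,0],80],[[0,-0.12,0],[0,0,0],80],[[0,-0.18,0],[0,0,0],80],[[0,-0.24,0],[0,0,0],80],[[0,-0.3,0],[0,0,0],80]]}}

```text
time_s: 23.3
eef_pos: [0.4877, -0.1292, 0.0083]
eef_rot: [0.0, 0.707, 0.707, 0.0]
wrist_force: [4.3, 0.1, 1.3]
opening: 0.801
```

Emit:
{"name": "move_arm", "arguments": {"motion": [[[0,0.08,0.02],[0,0,0],80],[[0,0.16,0.03],[0,0,0],80],[[0,0.22,0.025],[0,0,0],80],[[0,0.28,0.015],[0,0,0],80],[[0,0.34,0.01],[0,0,0],80],[[0,0.4,0.005],[0,0,0],80]]}}

```text
time_s: 24.05
eef_pos: [0.5116, -0.1289, 0.0077]
eef_rot: [-0.001, 0.707, 0.707, -0.0]
wrist_force: [-2.3, -0.2, -2.2]
opening: 0.802
```

Emit:
{"name": "move_arm", "arguments": {"motion": [[[0,0.07,0.004],[0,0,0],80],[[0,0.14,0.004],[0,0,0],80],[[0,0.21,0.004],[0,0,0],80],[[0,0.28,0.004],[0,0,0],80],[[0,0.35,0.004],[0,0,0],80],[[0,0.42,0.004],[0,0,0],80]]}}

```text
time_s: 24.8
eef_pos: [0.5374, -0.1291, 0.0078]
eef_rot: [-0.0, 0.707, 0.707, -0.0]
wrist_force: [-3.9, 0.5, -1.6]
opening: 0.8
```

Emit:
{"name": "move_arm", "arguments": {"motion": [[[0,-0.05,0],[0,0,0],86],[[0,-0.08,-0.5],[0,0,0],90],[[0,-0.1,-1.2],[0,0,0],90],[[0.5,-0.2,-1.7],[0,0,0],90],[[1.2,-0.25,-1.8],[0,0,0],90],[[1.8,-0.3,-1.8],[0,0,0],90],[[1.98,-0.3,-1.8],[0,0,0],90],[[1.98,-0.3,-1.8],[0,0,0],90],[[1.98,-0.3,-1.8],[0,0,0],90]]}}

```text
time_s: 25.92
eef_pos: [0.5194, -0.0114, 0.1158]
eef_rot: [0.0, 0.707, 0.707, 0.0]
wrist_force: [-0.2, -0.1, 0.2]
opening: 0.9
```

```bash
python3 - <<'E'
from h import *
o=monitor.get_obs();print(o["eef_pos"],o["wrist_force"])
for c in caps(n="pics/w3.png"):print(c)
for c in caps("top"):print("top",c)
E
```

```text
[ 0.51942369 -0.01136394  0.11583453] [-0.15447194 -0.13461637  0.21944165]
(array([ 0.5299, -0.1257]), array([334., 419.]), array([41., 69.]))
(array([ 0.5186, -0.0083]), array([317., 251.]), array([73., 76.]))
top (array([ 0.4843, -0.5047]), array([473., 224.]), array([21., 52.]))
top (array([ 0.5295, -0.1289]), array([336., 203.]), array([15., 15.]))
top (array([ 0.5296, -0.3536]), array([418., 206.]), array([52., 69.]))
top (array([0.5842, 0.1513]), array([235., 181.]), array([15., 15.]))
top (array([ 0.7999, -0.4376]), array([448., 112.]), array([22., 28.]))
top (array([ 0.7435, -0.2173]), array([370., 129.]), array([15., 56.]))
```

Emit:
{"name": "move_arm", "arguments": {"motion": [[[0.05,0,0.5],[0,0,0],90],[[0.05,-0.01,1.0],[0,0,0],88],[[0.05,-0.01,1.5],[0,0,0],85],[[0.05,-0.01,1.78],[0,0,0],85],[[0.05,-0.01,1.82],[0,0,0],80],[[0.05,-0.01,1.82],[0,0,0],60],[[0.05,-0.01,1.82],[0,0,0],55],[[0.05,-0.01,1.82],[0,0,0],50],[[0.05,-0.01,1.82],[0,0,0],50]]}}

```text
time_s: 27.15
eef_pos: [0.5191, -0.0076, 0.0073]
eef_rot: [0.001, 0.707, 0.707, 0.0]
wrist_force: [-0.6, -1.4, 1.6]
opening: 0.644
```

Emit:
{"name": "move_arm", "arguments": {"motion": [[[0,0,-0.2],[0,0,0],50],[[0,0,-0.6],[0,0,0],50],[[0,0,-1.1],[0,0,0],50],[[0,0,-1.6],[0,0,0],50],[[-0.3,0,-1.7],[0,0,0],50]]}}

```text
time_s: 27.78
eef_pos: [0.5188, -0.0248, 0.1103]
eef_rot: [0.001, 0.706, 0.708, 0.001]
wrist_force: [-0.4, 0.1, -8.8]
opening: 0.64
```

Emit:
{"name": "move_arm", "arguments": {"motion": [[[-0.6,0.03,0],[0,0,0],50],[[-1.3,0.06,0],[0,0,0],50],[[-2.1,0.1,0],[0,0,0],50],[[-2.9,0.13,0],[0,0,0],50],[[-3.7,0.16,0],[0,0,0],50],[[-4.4,0.2,0],[0,0,0],50],[[-5.0,0.23,0],[0,0,0],50],[[-5.35,0.23,0],[0,0,0],50],[[-5.43,0.23,0],[0,0,0],50],[[-5.43,0.23,0],[0,0,0],50]]}}

```text
time_s: 29.02
eef_pos: [0.5319, -0.3501, 0.1077]
eef_rot: [-0.001, 0.707, 0.707, 0.0]
wrist_force: [-0.0, -0.3, -9.2]
opening: 0.638
```

Emit:
{"name": "move_arm", "arguments": {"motion": [[[0,0,0.4],[0,0,0],50],[[0,0,0.9],[0,0,0],50],[[0,0,1.3],[0,0,0],50],[[0,0,1.5],[0,0,0],50],[[0,0,1.58],[0,0,0],50],[[0,0,1.6],[0,0,0],50],[[0,0,1.6],[0,0,0],50]]}}

```text
time_s: 29.9
eef_pos: [0.5331, -0.3516, 0.0136]
eef_rot: [0.001, 0.707, 0.707, 0.0]
wrist_force: [0.1, -0.7, -9.1]
opening: 0.636
```

Emit:
{"name": "move_arm", "arguments": {"motion": [[[0,0,0.02],[0,0,0],50],[[0,0,0.04],[0,0,0],50],[[0,0,0.04],[0,0,0],50]]}}

```text
time_s: 30.28
eef_pos: [0.533, -0.3517, 0.0113]
eef_rot: [0.001, 0.707, 0.707, -0.0]
wrist_force: [-1.0, 1.6, -0.1]
opening: 0.642
```

Emit:
{"name": "move_arm", "arguments": {"motion": [[[0,0,0],[0,0,0],75],[[0,0,0],[0,0,0],88],[[0,0,-0.1],[0,0,0],90],[[0,0,-0.5],[0,0,0],90],[[0,0,-1.1],[0,0,0],90],[[0.4,0,-1.7],[0,0,0],90],[[1.2,0.1,-1.9],[0,0,0],90],[[2.0,0.2,-1.9],[0,0,0],90],[[2.9,0.3,-1.9],[0,0,0],90],[[3.8,0.4,-1.9],[0,0,0],90]]}}

```text
time_s: 31.52
eef_pos: [0.5566, -0.1217, 0.125]
eef_rot: [0.001, 0.707, 0.707, 0.0]
wrist_force: [-0.5, -0.3, 0.2]
opening: 0.904
```

Emit:
{"name": "move_arm", "arguments": {"motion": [[[0.9,0.1,0],[0,0,0],90],[[1.8,0.2,0],[0,0,0],90],[[2.7,0.3,0],[0,0,0],90],[[3.5,0.4,0],[0,0,0],90],[[4.2,0.48,0],[0,0,0],90],[[4.58,0.48,0],[0,0,0],90],[[4.58,0.48,0],[0,0,0],90],[[4.58,0.48,0],[0,0,0],90]]}}

```text
time_s: 32.52
eef_pos: [0.585, 0.1511, 0.1244]
eef_rot: [0.0, 0.707, 0.707, 0.0]
wrist_force: [0.6, -0.3, 0.2]
opening: 0.899
```

```bash
python3 - <<'E'
from h import *
o=monitor.get_obs();print(o["eef_pos"],o["wrist_force"])
for c in caps():print(c)
k=viewer.calibration("wrist"); im=cv2.imread("pics/w3.png"); im=viewer.camera("wrist"); cv2.imwrite("pics/w4.png",im)
im=viewer.camera("top"); cv2.imwrite("pics/t4.png",im)
cv2.imwrite("pics/t4c.png",cv2.resize(im[160:260,105:455],None,fx=2.2,fy=2.2,interpolation=2))
E
```

```text
[0.58498621 0.15112922 0.12442907] [ 0.57638882 -0.32441118  0.16952028]
(array([0.7643, 0.0846]), array([597., 349.]), array([ 33., 114.]))
(array([0.5852, 0.1511]), array([319., 251.]), array([69., 73.]))
```

View pics/t4c.png

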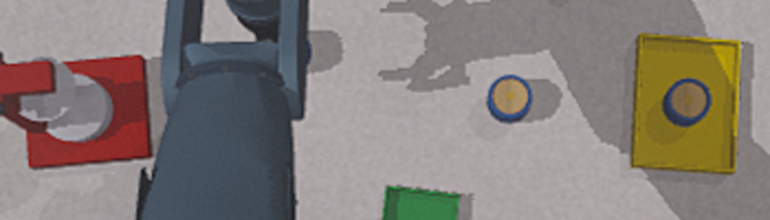

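The top crop shows one stop (B) flat in the large yellow tray and C on the open shelf. Next I'll grasp A and look at the press front from close by.

Emit:
{"name": "move_arm", "arguments": {"motion": [[[0,0,0.5],[0,0,0],90],[[0,0,1.0],[0,0,0],88],[[0,0,1.5],[0,0,0],85],[[0,0,1.85],[0,0,0],85],[[0,0,1.96],[0,0,0],80],[[0,0,1.96],[0,0,0],60],[[0,0,1.96],[0,0,0],55],[[0,0,1.96],[0,0,0],50],[[0,0,1.96],[0,0,0],50]]}}

```text
time_s: 33.8
eef_pos: [0.585, 0.1516, 0.0068]
eef_rot: [0.0, 0.707, 0.707, 0.0]
wrist_force: [1.7, -1.5, -6.2]
opening: 0.641
```

Emit:
{"name": "move_arm", "arguments": {"motion": [[[0,0,-0.2],[0,0,0],50],[[0,0,-0.6],[0,0,0],50],[[0.3,-0.3,-1.2],[0,0,0],50],[[0.8,-0.8,-1.7],[0,0,0],50],[[1.2,-1.1,-1.8],[0,0,0],50],[[1.2,-1.15,-1.8],[0,0,0],50],[[1.2,-1.15,-1.8],[0,0,0],50]]}}

```text
time_s: 34.67
eef_pos: [0.5151, 0.2236, 0.1145]
eef_rot: [-0.0, 0.707, 0.708, -0.0]
wrist_force: [0.5, -0.3, -9.8]
opening: 0.642
```

```bash
python3 - <<'E'
from h import *
o=monitor.get_obs();print(o["eef_pos"],o["eef_rot"],o["wrist_force"])
k=viewer.calibration("wrist"); im=viewer.camera("wrist"); cv2.imwrite("pics/w5.png",im)
hsv=cv2.cvtColor(im,cv2.COLOR_BGR2HSV); m=(cv2.inRange(hsv,(0,120,40),(6,255,255))|cv2.inRange(hsv,(174,120,40),(180,255,255)))
for u in range(20,640,40):
    r=np.where(m[:,u])[0]
    if len(r): print(u,r.min(),r.max(),"bottom@z0",ray("wrist",(u+.5,r.max()+1),0,k).round(4)[:2])
E
```

```text
[0.51507698 0.22361482 0.11445474] [-1.46932297e-04  7.06561945e-01  7.07651041e-01 -4.48509064e-04] [ 0.53839579 -0.26120745 -9.79594725]
180 0 41 bottom@z0 [0.4351 0.3403]
220 0 82 bottom@z0 [0.4566 0.3183]
260 0 76 bottom@z0 [0.4805 0.3216]
300 0 71 bottom@z0 [0.5042 0.3244]
340 0 65 bottom@z0 [0.5277 0.3277]
380 0 60 bottom@z0 [0.5511 0.3304]
420 0 52 bottom@z0 [0.5741 0.3347]
```

View pics/w5.png

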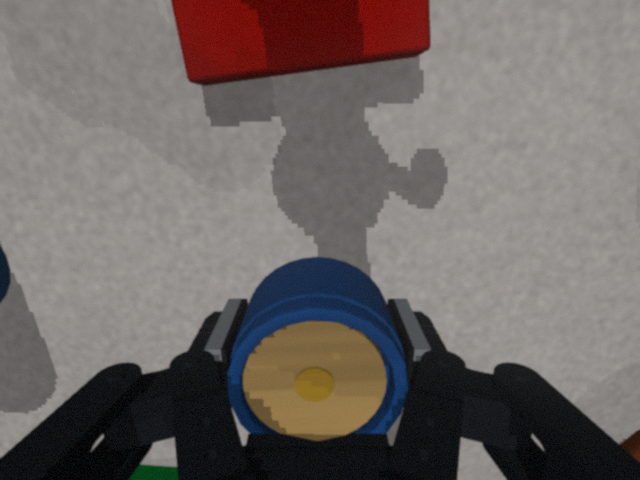

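Wrist view: the press's front lower edge runs from about (193,83) to (427,50), so the press is turned by about 7°. I'll fit the base box to the red mask.

```bash
python3 - <<'E'
from h import *
from scipy.optimize import minimize
k=viewer.calibration("wrist"); im=cv2.imread("pics/w5.png")
hsv=cv2.cvtColor(im,cv2.COLOR_BGR2HSV); m=(cv2.inRange(hsv,(0,120,40),(6,255,255))|cv2.inRange(hsv,(174,120,40),(180,255,255)))>0
m[200:]=0
def sil(p):
    x,y,t=p; c,s=np.cos(t),np.sin(t); pts=[]
    for a in(-.065,.065):
        for b in(0,.08):
            for z in(0,.026): pts.append(proj("wrist",(x+c*a-s*b,y+s*a+c*b,z),k))
    h=cv2.convexHull(np.array(pts,np.float32)*16).astype(np.int32); q=np.zeros((480,640),np.uint8)
    cv2.fillConvexPoly(q,h,1,cv2.LINE_8,4); return q>0
f=lambda p:(sil(p)^m).sum()
r=minimize(f,[.512,.326,.127],method="Nelder-Mead",options=dict(initial_simplex=np.array([[.512,.326,.127],[.518,.326,.127],[.512,.33,.127],[.512,.326,.16]]),xatol=1e-5))
x,y,t=r.x; print(r.x,np.degrees(t),r.fun,m.sum())
n=np.array([-np.sin(t),np.cos(t)]); print("stop axis target",np.array([x,y])-.028*n,"10mm short",np.array([x,y])-.038*n)
E
```

```text
[0.51057844 0.325659   0.12498397] 7.161054021511539 378.0 17507
stop axis target [0.51406889 0.29787741] 10mm short [0.51531548 0.28795541]
```

Emit:
{"name": "move_arm", "arguments": {"motion": [[[0.3,0,0.1],[0,0,-0.4],50],[[0.7,0,0.4],[0,0,-0.9],50],[[0.95,0,0.8],[0,0,-0.9],50],[[1.04,0,1.2],[0,0,-0.9],50],[[1.04,0,1.5],[0,0,-0.9],50],[[1.04,0,1.7],[0,0,-0.9],50],[[1.04,0,1.77],[0,0,-0.9],50],[[1.04,0,1.77],[0,0,-0.9],50],[[1.04,0,1.77],[0,0,-0.9],50]]}}

```text
time_s: 35.85
eef_pos: [0.5166, 0.2862, 0.0093]
eef_rot: [0.0, 0.661, 0.75, 0.001]
wrist_force: [0.2, -1.0, -9.9]
opening: 0.64
```

```bash
python3 - <<'E'
from h import *
force(6); o=monitor.get_obs();print(o["eef_pos"],o["eef_rot"])
k=viewer.calibration("wrist"); im=viewer.camera("wrist"); cv2.imwrite("pics/w6.png",im)
hsv=cv2.cvtColor(im,cv2.COLOR_BGR2HSV); m=(cv2.inRange(hsv,(0,120,40),(6,255,255))|cv2.inRange(hsv,(174,120,40),(180,255,255)))
for u in range(20,640,60):
    r=np.where(m[:,u])[0]
    if len(r): print(u,r.max(),"z0",ray("wrist",(u+.5,r.max()+1),0,k).round(4)[:2],"z26",ray("wrist",(u+.5,r.max()+1),0.026,k).round(4)[:2])
E
```

```text
[[0.2, -1.0, -9.9], [0.1, 0.0, -9.6], [0.4, -0.1, -8.6], [0.2, -0.0, -9.0], [-0.3, 0.3, -8.6], [0.4, 0.5, -9.8]]
mean [ 0.17 -0.04 -9.26] ratio -2.684
[0.51592166 0.28613181 0.00867238] [1.32453482e-04 6.61011009e-01 7.50376160e-01 2.18602795e-04]
80 46 z0 [0.4243 0.3743] z26 [0.4389 0.3723]
140 238 z0 [0.4435 0.3088] z26 [0.4546 0.3187]
200 239 z0 [0.4665 0.3113] z26 [0.4735 0.3208]
260 239 z0 [0.4895 0.3143] z26 [0.4924 0.3232]
320 239 z0 [0.5125 0.3172] z26 [0.5112 0.3256]
380 239 z0 [0.5356 0.3201] z26 [0.5301 0.328 ]
440 238 z0 [0.5585 0.3235] z26 [0.5489 0.3307]
500 238 z0 [0.5815 0.3264] z26 [0.5677 0.3331]
```

View pics/w6.png

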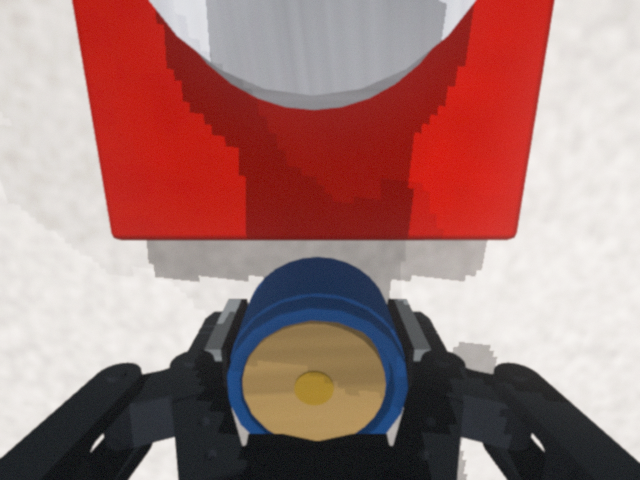

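The stop (axis column ≈317) is in line with the middle of the press front (edges at columns 113 and 519, midpoint 316), with a gap of about 12 mm. I'll lower to just above the shelf and creep in while watching fy.

Emit:
{"name": "move_arm", "arguments": {"motion": [[[0.04,0,0.01],[0,0,0],50],[[0.08,0,0.02],[0,0,0],50],[[0.12,0,0.02],[0,0,0],50],[[0.15,0,0.02],[0,0,0],50],[[0.16,0,0.02],[0,0,0],50],[[0.16,0,0.02],[0,0,0],50]]}}

```text
time_s: 36.95
eef_pos: [0.5145, 0.2956, 0.0071]
eef_rot: [0.0, 0.661, 0.75, -0.0]
wrist_force: [-0.6, -0.5, -9.5]
opening: 0.639
```

Emit:
{"name": "move_arm", "arguments": {"motion": [[[0.008,0,0],[0,0,0],50],[[0.015,0,0],[0,0,0],50],[[0.015,0,0],[0,0,0],50]]}}

```text
time_s: 37.33
eef_pos: [0.5145, 0.2965, 0.0072]
eef_rot: [0.0, 0.661, 0.75, 0.0]
wrist_force: [0.2, 0.2, -9.3]
opening: 0.639
```

```bash
python3 - <<'E'
from h import *
force(4); o=monitor.get_obs();print(o["eef_pos"])
E
```

```text
[[0.2, 0.2, -9.3], [0.2, 0.1, -10.0], [-0.4, 0.2, -9.4], [0.5, -1.0, -9.6]]
mean [ 0.1  -0.12 -9.58] ratio 0.399
[0.51443279 0.29644727 0.00713499]
```

Emit:
{"name": "move_arm", "arguments": {"motion": [[[0.005,0,0],[0,0,0],50],[[0.01,0,0],[0,0,0],50],[[0.01,0,0],[0,0,0],50]]}}

```text
time_s: 37.9
eef_pos: [0.5143, 0.2971, 0.0071]
eef_rot: [0.0, 0.661, 0.75, 0.0]
wrist_force: [0.8, 0.5, -8.7]
opening: 0.642
```

Emit:
{"name": "move_arm", "arguments": {"motion": [[[0.005,0,0],[0,0,0],50],[[0.01,0,0],[0,0,0],50],[[0.01,0,0],[0,0,0],50]]}}

```text
time_s: 38.28
eef_pos: [0.5143, 0.2977, 0.0072]
eef_rot: [0.0, 0.661, 0.75, 0.0]
wrist_force: [1.0, -0.4, -9.9]
opening: 0.64
```

Emit:
{"name": "move_arm", "arguments": {"motion": [[[0.005,0,0],[0,0,0],50],[[0.01,0,0],[0,0,0],50],[[0.01,0,0],[0,0,0],50]]}}

```text
time_s: 38.65
eef_pos: [0.5143, 0.2978, 0.0072]
eef_rot: [0.0, 0.661, 0.75, -0.0]
wrist_force: [-0.7, -3.7, -8.3]
opening: 0.64
```

```bash
python3 - <<'E'
from h import *
force(4); o=monitor.get_obs();print(o["eef_pos"])
E
```

```text
[[-0.7, -3.7, -8.3], [0.3, -4.3, -7.9], [-0.2, -3.8, -8.6], [0.5, -4.8, -9.3]]
mean [-0.02 -4.12 -8.51] ratio 0.028
[0.51427145 0.29785489 0.00715495]
```

Contact: fy≈-4 N at axis y=0.2978, close to the predicted 0.2979 and well below the creep force. I'll set it down, easing off slightly.

Emit:
{"name": "move_arm", "arguments": {"motion": [[[-0.002,0,0.005],[0,0,0],50],[[-0.003,0,0.01],[0,0,0],50],[[-0.003,0,0.015],[0,0,0],50],[[-0.003,0,0.015],[0,0,0],50]]}}

```text
time_s: 39.35
eef_pos: [0.5144, 0.2979, 0.0068]
eef_rot: [0.0, 0.661, 0.75, -0.0]
wrist_force: [-1.0, -6.2, -3.5]
opening: 0.639
```

Emit:
{"name": "move_arm", "arguments": {"motion": [[[-0.002,0,0.004],[0,0,0],50],[[-0.004,0,0.008],[0,0,0],50],[[-0.004,0,0.008],[0,0,0],50]]}}

```text
time_s: 39.72
eef_pos: [0.5144, 0.2978, 0.0068]
eef_rot: [0.0, 0.661, 0.75, -0.0]
wrist_force: [-4.1, -6.1, 0.4]
opening: 0.638
```

Fully supported (fz≈0). Now release, then a straight rise.

Emit:
{"name": "move_arm", "arguments": {"motion": [[[0,0,0],[0,0,0],67],[[0,0,0],[0,0,0],72],[[0,0,0],[0,0,0],78],[[0,0,0],[0,0,0],82],[[0,0,0],[0,0,0],82]]}}

```text
time_s: 40.35
eef_pos: [0.5144, 0.298, 0.0059]
eef_rot: [0.0, 0.661, 0.75, 0.0]
wrist_force: [0.1, 0.6, 0.6]
opening: 0.819
```

```bash
python3 - <<'E'
from h import *
o=monitor.get_obs();print(o["eef_pos"],o["wrist_force"],o["opening"])
for c in caps(n="pics/w7.png"):print(c)
E
```

```text
[0.51440645 0.29800264 0.00588232] [0.11302027 0.55055193 0.56013286] 0.8191121799276171
(array([0.5128, 0.2983]), array([314., 383.]), array([117., 145.]))
```

View pics/w7.png

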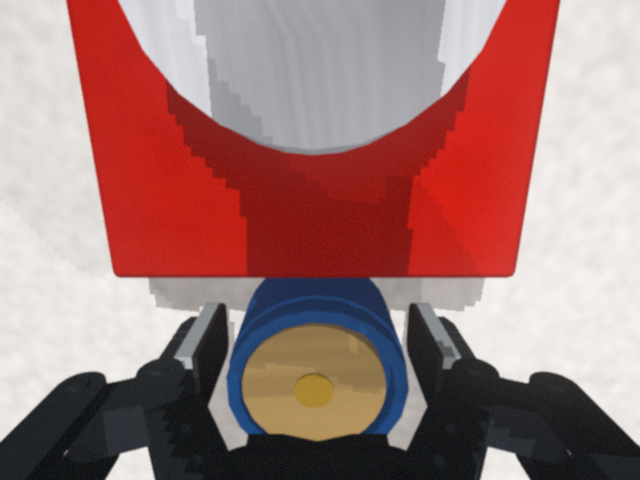

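The stop sits centred on the press front (axis 314, base midpoint 315), and the fingers are clear on both sides. Now I'll retreat.

Emit:
{"name": "move_arm", "arguments": {"motion": [[[0,0,-0.1],[0,0,0],84],[[0,0,-0.4],[0,0,0],88],[[0,0,-0.9],[0,0,0],90],[[-0.3,0,-1.5],[0,0,0],90],[[-0.9,0,-2.1],[0,0,0],90],[[-1.4,0,-2.5],[0,0,0],90],[[-1.6,-0.6,-2.6],[0,0,0],90],[[-1.6,-1.2,-2.6],[0,0,0],90],[[-1.6,-1.2,-2.6],[0,0,0],90]]}}

```text
time_s: 41.52
eef_pos: [0.4532, 0.1934, 0.1629]
eef_rot: [0.0, 0.661, 0.75, 0.0]
wrist_force: [0.7, -0.1, -0.1]
opening: 0.902
```

```bash
python3 - <<'E'
from h import *
o=monitor.get_obs();print(o["time_s"],o["eef_pos"],o["wrist_force"])
im=viewer.camera("scene"); cv2.imwrite("pics/s8.png",im)
for c in caps("top"):print(c)
print(spotter.search_frame("wrist","press")[:1] if viewer.camera("wrist") is not None else 0)
E
```

```text
41.525 [0.4532215  0.1933824  0.16285913] [ 0.69031424 -0.147371   -0.13463715]
(array([ 0.5065, -0.4899]), array([468., 216.]), array([ 5., 34.]))
(array([ 0.5311, -0.3922]), array([432., 206.]), array([13., 16.]))
(array([ 0.5321, -0.3526]), array([418., 205.]), array([14., 15.]))
(array([ 0.5294, -0.129 ]), array([336., 203.]), array([15., 15.]))
(array([ 0.5233, -0.3624]), array([421., 208.]), array([61., 63.]))
(array([ 0.8043, -0.4411]), array([449., 111.]), array([22., 32.]))
(array([ 0.7431, -0.2172]), array([370., 129.]), array([15., 56.]))
[{'centre': [0.6659, 0.0406], 'score': 0.66}]
```

View pics/s8.png

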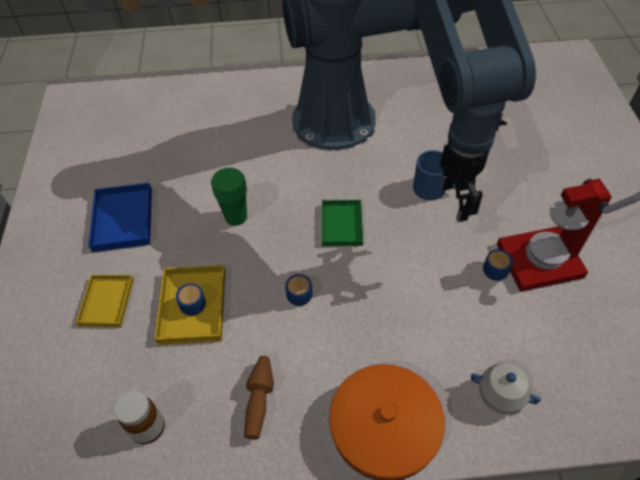

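The scene view shows the easy stop flat in the large yellow tray (190,297), the third on the shelf (299,289), and the gripping one at the press front (498,264). The press hasn't visibly moved and the gripper is clear.

```bash
python3 -c "
from h import *
print(workorder.hand_in())"
```

```text
the job is handed in; nothing more can be done
None
```

The job is done and handed in at about 41.5 s of the 72 s allowed.

**Drag:** I slid all three stops and divided the sideways push by the load, meaning the weight plus whatever the finger pressed down.

| Stop | Push / load | Where it went |
|---|---|---|
| Nearest the press | about 0.63 | against the press front |
| Middle of the row | about 0.23 | flat in the large yellow tray |
| Farthest from the press | about 0.40 | left standing on the shelf |

**Disagreements:**
- The easiest stop read 0.23 rather than the stated 0.1. The ranking was still clear.
- The first slides of the grippiest stop and the third pressed down by 9 N and about 5 N, because the arm sagged. I slid both again with mostly 3 N or less of vertical force either way.
- Those repeats add up to more than 5 cm of sliding. The grippiest stop moved about 9 cm in all. The third ended about 53 mm from where it started.
- The easiest stop also got a second slide, to check its reading. It ended only about 13 mm from its start before I took it to the tray.

**Last checks:**
- **Press stop:** it first touched the press with about 4 N. The wrist then read about 6 N sideways while I set it down, below the 12 N at which the press creeps. After release it was centred within about 2 mm and looked to be touching.
- **Tray and third stop:** the camera shows the easiest stop in the tray and the third standing on the shelf.
- **Everything else:** the press had not visibly moved, the other kitchen things looked untouched, and the gripper was clear.

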